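# Call a colleague and point out which pie still needs its temperature taken

### The job

Ask your colleague, by pointing, to take the temperature of the pie that has not been checked yet: press the plunger of the call bell right down, then point at the dial of the probe thermometer from just above it for about two seconds, then point in the same way at the middle of the pie that does not have the thermometer lying close to its right-hand side. Point with the fingertips a few centimetres above the thing, without touching it, and finish while still pointing at that pie. Nothing is picked up: leave the pies, the thermometer and everything else standing or lying where they are.

Things in the scene. Friction and masses are not known exactly. Their poses are not given: they have to be found in the camera images.
- bell_top (a point): centre of the top of the call bell's plunger. The bell is a steel dome 68 mm across on a black foot 74 mm across, fixed to the table; its plunger is a steel button 22 mm across with its top 58 mm above the table. It goes 6 mm straight down against a spring (about 1.2 N to start, 5 N at the stop) and comes back by itself when let go. This point moves down with the plunger.
- bell_plunger (a joint): travel of the bell's plunger in m: 0 up, 0.006 right down; it rings at 0.004
- thermometer_dial (a point): centre of the dial face, on top of the steel probe thermometer that lies loose on the table: a round dial 44 mm across and 10 mm high with a thin probe, 151 mm long in all. It lies on the right (-y) of the checked pie, its dial about 120 mm from that pie's middle. z is up.
- probe_thermometer: the same loose thermometer; origin on the table under the middle of its bounding box, the dial's centre 11 mm along its x and 53 mm along its y, the probe running to its -y end
- next_pie_top (a point): top of the crust, at its middle, of the pie that does NOT have the thermometer beside it. Both pies are alike: dark baking cups with a puffed golden crust, 129 mm across and 101 mm high over the crust, loose. Which pie stands left and which right changes. z is up.
- next_pie: the same pie; origin at the centre of its underside, z up
- checked_pie_top (a point): top of the crust, at its middle, of the other pie, the one already checked, which has the thermometer lying beside it on its right
- checked_pie: the same pie; origin at the centre of its underside, z up
- tamper: bystander: turned wooden tamper, 53 mm across, 107 mm high, standing loose between the pies toward the robot; origin at the centre of its underside
- salt_shaker: bystander: salt shaker 44 mm across, 90 mm high, loose, behind and to the left of the bell, beside the drawer unit; origin at the centre of its underside
Mind the look-alikes: they are no part of the job. What is shaped like the part that bears bell_top but turquoise is not meant.

How it is judged:
On the way, in this order (a step that is already met when the one before it is completed fails the run):
1. the bell's plunger is pressed down (4 mm or more) (value of joint bell_plunger above 0.004 m), for 0.05 s.
2. the fingers point at the thermometer's dial from just above it for 1.2 s (horizontal distance between the grasp point and thermometer_dial below 0.03 m and z of the grasp point in the frame of thermometer_dial between 0.021 and 0.1 m and value of joint bell_plunger below 0.002 m), for 1.2 s.
3. the fingers point at the unchecked pie from just above its middle (horizontal distance between the grasp point and next_pie_top below 0.035 m and z of the grasp point in the frame of next_pie_top between 0.021 and 0.1 m), for 0.3 s.
At the end, for the whole second after the job is handed in: The fingers still point at the unchecked pie: grasp point within 35 mm sideways of its middle, fingertips about 2 to 80 mm above its crust. The plunger is up; pies and thermometer are within 10 mm and other loose things within 20 mm of their starts, none tipped (all of step 3 and value of joint bell_plunger below 0.002 m and distance of each of probe_thermometer, next_pie, checked_pie from where it was at the start of the episode below 0.01 m and linear speed of each of probe_thermometer, next_pie, checked_pie below 0.02 m/s and angle between each of probe_thermometer, next_pie, checked_pie's own z axis and vertical below 0.1 rad and distance of each of tamper, salt_shaker from where it was at the start of the episode below 0.02 m and angle between each of tamper, salt_shaker's own z axis and vertical below 0.2 rad); the robot touches nothing.
It fails at once if the thermometer or a pie is touched by the robot (contact force between any of the fingers, the arm and probe_thermometer above 0.5 N or contact force between any of the fingers, the arm and next_pie above 0.5 N or contact force between any of the fingers, the arm and checked_pie above 0.5 N).
It fails at once if the thermometer or a pie is moved or lifted by more than 10 mm (distance of any of probe_thermometer, next_pie, checked_pie from where it was at the start of the episode above 0.01 m).
It fails at once if another loose thing is moved or lifted by more than 20 mm (distance of any of tamper, salt_shaker from where it was at the start of the episode above 0.02 m).
It also fails if it takes over 48 s, if anything falls off the work surface, if the arm or the gripper's body presses on something with over 40 N, if the wrist force passes 120 N, or if a joint passes its speed limit or range.

### The arm

A 6-joint arm with a two-finger parallel gripper is mounted at the origin on a cart in front of the work surface, level with it; the furniture and walls round the work are solid. World frame = base frame: x ahead of the robot, y to its left, z up, the work surface at z = 0. Lengths are in m, angles in rad, forces in N, time in s.
With the tool pointing down it reaches from about 0.4 to 0.825 m from the base axis. Payload 7 kg.
Tool frame: the origin (TCP) lies between the finger pads; the fingertips stand 8 mm ahead of it and the grasp point (between the pads) lies 11 mm behind it (arm.finger_overhang is the distance from the TCP to the fingertips, in m); z points along the fingers, y is the line along which they close (so a half turn about z gives the same grasp; the last joint's range is limited). The gripper opens to 88 mm and grips with 3 to 60 N. Pads are 19 mm wide; open, the fingers measure 130 mm over their backs; the gripper's body (78 mm by 193 mm) begins 47 mm behind the grasp point.
Start: joints at [-0.98, 0.359, 0.012, 0, -1.224, -0.288], TCP at [0.201, -0.644, 0.235] pointing down, gripper open.
Joint ranges: [-3.07, 3.07], [-1.43, 2.12], [-1.02, 1.25], [-3.03, 1.67], [-3.05, -0], [-3.03, 3.03]. Speed limits (rad/s): [2.39, 2.39, 3.01, 3.14, 3.14, 3.14].

### API

Orientations are given as [roll, pitch, yaw] about the fixed x, y, z axes, in that order (R = Rz(yaw) Ry(pitch) Rx(roll)).
In Python, from station import arm gives the robot as it stands.
- The arm moves only by the tool move_arm, never from a script. Its argument "rows" is text: rows parted by semicolons, each of 7 numbers parted by spaces: the turn, a rotation vector about the tool's x, y, z in degrees, then the shift along the tool's x, y, z in m, then the finger opening in m, from 0 to 0.0876. A call has 1 to 8 rows; each row shifts and turns the commanded pose from where the row before left it, along the tool's axes as they then stand; what a row does not reach is not made up. A row lasts 1/8 s, in which the tool goes at most 62.5 mm and 10.7 degrees, less where a joint would pass 70% of its speed; a pose out of reach is approached as far as the arm can. A call is refused whole if a number of a shift passes 0.0625 or a number of a turn 10.7, either way. A call with a gripper value outside its range is refused whole. The fingers move at their own pace and stop on an object; "squeeze" is the grip in N (left out, the last holds). Time passes only in rows, so rows that do not move let the fingers close. It gives the time, the measured TCP pose, the force, the opening and the grip force at its end, in the units of the state.
- arm.get_state(): the state, without advancing time (a new reading comes with each control period).
- arm.grab_frame(name): name is "scene" or "top"; returns (picture, depth): 420x560x3 uint8, blue, green, red; 420x560 float32, m along the optical axis (not along the pixel's ray), 0 where there is no reading.
- arm.camera_model(name): a dict with "mtx" (3x3 intrinsics, pixels), "camera_from_world" (4x4, takes a point from world to camera coordinates). Camera axes: x right, y down, z forward; pixel columns grow to the right and rows downward; lengths in m; the calibration is good to about 2 mm. A picture is of the moment at which its call begins. camera_model takes no time and is no camera call.
- arm.job_done(): hands the job in; it is judged then, once.
The state is a dict: "t": time; "q": joint angles; "qd": joint speeds; "joint_efforts": joint torques, N m; "eef_pos": TCP position; "ee_rot": TCP orientation; "force": force on the tool from outside, world axes, zero at the start; "moment": the same for the moment, N m; "width": finger opening in m; "gripper_force": force on a finger pad.
Only numpy, scipy, OpenCV 4.12 (cv2) and the standard library are available. Lean on these libraries where they do the work, as an engineer would, in place of code of your own. Each camera call takes 0.05 s, during which the arm holds its last target. There are 200 camera calls.

## Working session

There is one attempt and no reset: what is moved stays moved. The work goes in short steps, Python scripts to look and compute and a tool call to move; the robot and the scene stay as the last step left them, time stands still between calls to the robot, and variables do not carry over. Pictures are saved under pics/ and viewed, at most 10 in all, crops included, and the job is handed in when it is done.

Besides the shell and the picture viewer there is one more tool, called after ">>>" by a JSON object that holds its "api" and its "payload". move_arm: Moves the arm, as the interface text tells. Its arguments: {"type":"object","properties":{"rows":{"type":"string"},"squeeze":{"type":"number"}},"required":["rows"]}

```bash
mkdir -p pics; cat > h.py <<'E'
import numpy as np, cv2
from station import arm
def grab(n):
    im,d=arm.grab_frame(n); np.savez(f'{n}.npz',im=im,d=d); return im,d
def load(n):
    z=np.load(f'{n}.npz'); return z['im'],z['d']
def pts(n,d):
    c=arm.camera_model(n);K=c['mtx'];T=np.linalg.inv(c['camera_from_world'])
    v,u=np.mgrid[:d.shape[0],:d.shape[1]]
    P=np.stack([(u-K[0,2])/K[0,0]*d,(v-K[1,2])/K[1,1]*d,d],-1)
    W=P@T[:3,:3].T+T[:3,3]; W[d==0]=np.nan; return W
E
python3 - <<'E'
from h import *
for n in('scene','top'):
    im,d=grab(n); cv2.imwrite(f'pics/{n}0.png',im)
    T=np.linalg.inv(arm.camera_model(n)['camera_from_world']);print(n,T[:3,3],T[:3,2])
s=arm.get_state();print(s['t'],s['eef_pos'],s['ee_rot'],s['width'],arm.finger_overhang)
E
```

```text
scene [ 0.00769357 -0.96243856  0.60691165] [ 0.48564818  0.7232114  -0.49103067]
top [ 0.29937297 -0.16986013  1.45339891] [ 0.18591705  0.00560443 -0.98254946]
0.1 [ 0.20112358 -0.64392012  0.23371473] [ 3.14014047e+00 -1.54115071e-04 -2.83886015e+00] 0.08799161255725287 0.008
```

View pics/scene0.png

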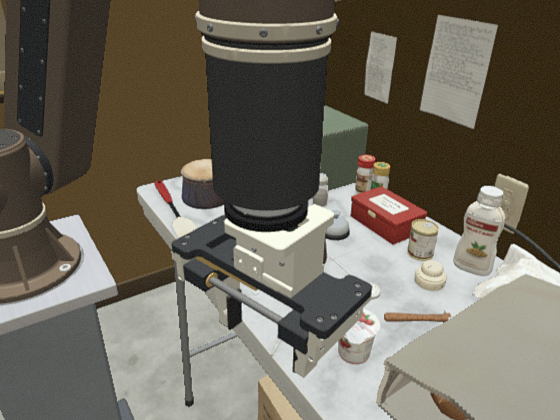

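View pics/top0.png

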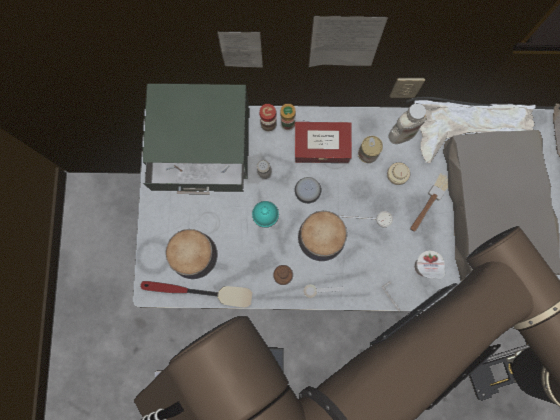

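The top view shows:
- **Bells:** a grey one at (308,189) and a turquoise one at (265,213). The grey steel one is meant.
- **Pies:** left at (190,252) and right at (323,234).
- **Thermometer candidates:** a round head at (385,219) with a thin probe to its left, and a pale object at (310,290).

I'll confirm these in an enlarged crop and measure them.

```bash
python3 - <<'E'
from h import *
im,d=load('top'); W=pts('top',d)
cv2.imwrite('pics/crop1.png',cv2.resize(im[150:310,150:410],None,fx=3,fy=3,interpolation=cv2.INTER_CUBIC)[:, :800])
for n,(u,v),r,zr in [('bell',(308,189),16,(.025,.09)),('turq',(265,213),16,(.025,.09)),('pieL',(190,252),30,(.06,.13)),('pieR',(323,234),30,(.06,.13)),('dial',(385,219),14,(.005,.04)),('pale',(310,290),14,(.005,.04)),('tamper',(283,274),14,(.06,.13)),('salt',(263,169),12,(.05,.12)),('drawer',(195,145),55,(.05,.6)),('redbox',(323,142),30,(.03,.3))]:
    P=W[v-r:v+r+1,u-r:u+r+1].reshape(-1,3); P=P[(P[:,2]>zr[0])&(P[:,2]<zr[1])]
    if len(P)==0: print(n,'none',W[v,u]); continue
    lo,hi=np.percentile(P,[1,99],0)
    print(n,len(P),'mid',((lo+hi)/2).round(3),'size',(hi-lo).round(3),'zmax',hi[2].round(3),'at px',W[v,u].round(3))
E
```

```text
bell 398 mid [ 0.634 -0.236  0.043] size [0.058 0.06  0.035] zmax 0.06 at px [ 0.627 -0.235  0.05 ]
turq 416 mid [ 0.566 -0.121  0.043] size [0.058 0.059 0.035] zmax 0.061 at px [ 0.559 -0.122  0.06 ]
pieL 1712 mid [0.452 0.07  0.092] size [0.11  0.111 0.026] zmax 0.105 at px [0.448 0.063 0.104]
pieR 1678 mid [ 0.503 -0.274  0.093] size [0.111 0.11  0.025] zmax 0.105 at px [ 0.498 -0.271  0.107]
dial 232 mid [ 0.557 -0.448  0.011] size [0.074 0.072 0.013] zmax 0.018 at px [ 0.555 -0.446  0.011]
pale 167 mid [ 0.359 -0.246  0.012] size [0.063 0.069 0.014] zmax 0.019 at px [ 0.362 -0.244 -0.002]
tamper 101 mid [ 0.401 -0.171  0.103] size [0.025 0.025 0.016] zmax 0.111 at px [ 0.396 -0.171  0.108]
salt 174 mid [ 0.68  -0.116  0.073] size [0.034 0.034 0.043] zmax 0.095 at px [ 0.672 -0.115  0.083]
drawer 10466 mid [0.725 0.054 0.129] size [0.256 0.247 0.098] zmax 0.178 at px [0.707 0.051 0.173]
redbox 2205 mid [ 0.765 -0.273  0.051] size [0.104 0.155 0.034] zmax 0.068 at px [ 0.755 -0.275  0.059]
```

View pics/crop1.png

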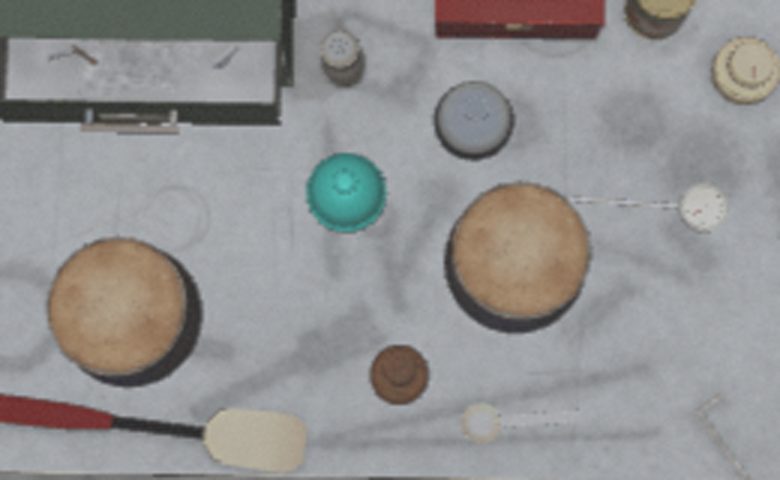

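The crop confirms them:
- **Dial:** the red-marked disc at crop (703,206) has a thin probe about 150 mm long and reads 11 mm high. It is the thermometer, on the right of the right-hand pie. The given 120 mm matches the distance from the pie to the thermometer's origin; the dial itself is about 180 mm away.
- **Pale print:** the mark at crop (481,422) is flat, so it is not the thermometer.
- **Unchecked pie:** the left one, crop (118,305).
- **Bell:** grey steel at crop (474,118). The turquoise one at crop (346,193) is the decoy.

Next I'll refine the points and check the obstacle heights.

```bash
cat >> h.py <<'E'
from scipy.spatial.transform import Rotation as R
def togo(p):
    s=arm.get_state(); M=R.from_euler('xyz',s['ee_rot']).as_matrix()
    return (M.T@(np.array(p)-s['eef_pos'])).round(4)
def ray(n,u,v,z):
    c=arm.camera_model(n);T=np.linalg.inv(c['camera_from_world'])
    r=T[:3,:3]@np.linalg.inv(c['mtx'])@[u,v,1]; return T[:3,3]+r*(z-T[2,3])/r[2]
E
python3 - <<'E'
from h import *
im,d=load('top'); W=pts('top',d); hsv=cv2.cvtColor(im,cv2.COLOR_BGR2HSV)
P=W[173:206,292:325].reshape(-1,3); Q=P[P[:,2]>.054]; print('plunger',len(Q),np.median(Q,0),Q.mean(0))
P=P[P[:,2]>.03]; A=np.c_[2*P,np.ones(len(P))]; s=np.linalg.lstsq(A,(P**2).sum(1),rcond=None)[0]; print('sphere',s[:3])
# crust masks -> rim at z~.085
for n,u,v in('L',190,252),('R',323,234):
    m=np.zeros(d.shape,np.uint8); m[v-40:v+40,u-40:u+40]=cv2.inRange(hsv,(5,60,80),(25,255,255))[v-40:v+40,u-40:u+40]
    c=max(cv2.findContours(m,0,2)[0],key=cv2.contourArea); (x,y),r=cv2.minEnclosingCircle(c); print(n,x,y,r,ray('top',x,y,.085),ray('top',x+r,y,.085)[1]-ray('top',x,y,.085)[1])
m=np.zeros(d.shape,np.uint8); m[203:236,372:402]=cv2.inRange(im,(185,185,185),(255,255,255))[203:236,372:402]
Q=W[203:236,372:402].reshape(-1,3);Q=Q[(Q[:,2]>.0)&(m[203:236,372:402].ravel()>0)]
c=max(cv2.findContours(m,0,2)[0],key=cv2.contourArea);(x,y),r=cv2.minEnclosingCircle(c);print('dial',x,y,r,ray('top',x,y,.01),np.median(Q,0))
# obstacle heights over chord region, excluding the arm
S=W[100:300,140:560]; 
for y0 in np.arange(-.7,.15,.1):
    print(round(y0,1),[round(float(np.nanpercentile(np.r_[S[...,2][(S[...,1]>=y0)&(S[...,1]<y0+.1)&(S[...,0]>=x0)&(S[...,0]<x0+.1)],0],99)),2) for x0 in(.3,.4,.5,.6,.7,.8)])
E
```

```text
plunger 42 [ 0.63607101 -0.23478402  0.05772712] [ 0.6353308  -0.23529813  0.05782899]
sphere [ 0.63526056 -0.23578643  0.03410213]
L 188.589111328125 251.9554443359375 22.709463119506836 [0.45029639 0.07039754 0.085     ] -0.05793488303956926
R 322.9957275390625 233.5650634765625 22.464540481567383 [ 0.50207278 -0.27233165  0.085     ] -0.05758558844953765
dial 384.0 219.5 6.18475866317749 [ 0.55391787 -0.44372592  0.01      ] [ 0.55293491 -0.44622771  0.00918206]
-0.7 [0.04, 0.1, 0.11, 0.12, 0.1, 0.06]
-0.6 [0.66, 0.65, 0.02, 0.03, 0.19, 0.19]
-0.5 [0.69, 0.65, 0.01, 0.05, 0.19, 0.19]
-0.4 [0.68, 0.1, 0.1, 0.01, 0.07, 0.06]
-0.3 [0.02, 0.1, 0.1, 0.06, 0.06, 0.06]
-0.2 [0.11, 0.11, 0.06, 0.09, 0.06, 0.11]
-0.1 [0.01, 0.01, 0.03, 0.18, 0.18, 0.18]
-0.0 [0.09, 0.11, 0.15, 0.18, 0.18, 0.18]
0.1 [0.02, 0.1, 0.01, 0.18, 0.18, 0.18]
```

```bash
python3 -c "
from h import *
print(togo([.635,-.235,.13]))"
```

```text
[-0.5361  0.2608  0.104 ]
```

>>> {"api": "move_arm", "payload": {"rows": "0 0 0 -0.033 0.016 0 0;0 0 0 -0.033 0.016 0 0;0 0 0 -0.033 0.016 0 0;0 0 0 -0.033 0.016 0 0;0 0 0 -0.033 0.016 0 0;0 0 0 -0.033 0.016 0 0;0 0 0 -0.033 0.016 0 0;0 0 0 -0.033 0.016 0 0"}}

```text
t: 1.1
eef_pos: [0.4157, -0.4423, 0.2342]
ee_rot: [3.141, -0.0, -2.839]
force: [-0.1, 0.8, 0.2]
width: 0.0134
gripper_force: 0.0
```

>>> {"api": "move_arm", "payload": {"rows": "0 0 0 -0.033 0.016 0.006 0;0 0 0 -0.033 0.016 0.006 0;0 0 0 -0.033 0.016 0.006 0;0 0 0 -0.033 0.016 0.006 0;0 0 0 -0.033 0.016 0.006 0;0 0 0 -0.033 0.016 0.006 0;0 0 0 -0.033 0.016 0.006 0;0 0 0 0 0 0 0"}}

```text
t: 2.1
eef_pos: [0.6032, -0.2657, 0.1911]
ee_rot: [3.14, -0.002, -2.836]
force: [-0.4, -1.1, -0.6]
width: 0.0004
gripper_force: 0.0
```

```bash
python3 - <<'E'
from h import *
s=arm.get_state();print(s['t'],s['eef_pos'],s['ee_rot'],s['width'],s['force'],togo([.635,-.235,.08]))
im,d=grab('scene');cv2.imwrite('pics/scene1.png',im)
E
```

```text
2.1 [ 0.6031759  -0.26569978  0.19105757] [ 3.14047019e+00 -1.63081756e-03 -2.83639115e+00] 0.00038242523304566164 [-0.41552215 -1.05072661 -0.56115805] [-0.0398  0.0196  0.111 ]
```

View pics/scene1.png

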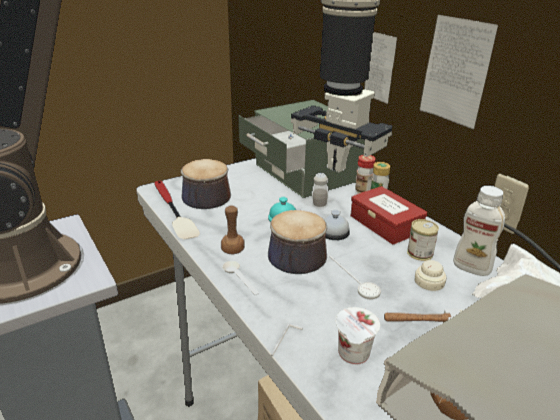

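The scene view is now clear: the steel bell is at (336,222), its plunger near (335,213), with the dial at (369,290). I'll cross-check the points from this view and move on above the bell.

```bash
python3 - <<'E'
from h import *
im,d=load('scene');W=pts('scene',d)
P=W[203:242,318:352].reshape(-1,3);P=P[(P[:,2]>.03)&(P[:,2]<.07)&(P[:,0]<.68)&(P[:,0]>.57)];Q=P[P[:,2]>.054];print('plunger',len(Q),np.median(Q,0))
P=W[280:300,357:382].reshape(-1,3);P=P[P[:,2]>.007];print('dial',len(P),((P.min(0)+P.max(0))/2).round(4),np.median(P,0))
P=W[160:190,180:232].reshape(-1,3);P=P[(P[:,2]>.08)&(P[:,2]<.12)];lo,hi=np.percentile(P,[1,99],0);print('pieL',(lo+hi)/2,hi-lo)
E
```

```text
plunger 42 [ 0.63288709 -0.24070124  0.05715262]
dial 282 [ 0.5565 -0.4407  0.0101] [ 0.55631127 -0.44795599  0.00958016]
pieL [0.44962175 0.06011584 0.09206414] [0.10926641 0.09950406 0.02155965]
```

>>> {"api": "move_arm", "payload": {"rows": "0 0 0 -0.02 0.01 0.01 0;0 0 0 -0.02 0.01 0.02 0;0 0 0 0 0 0.02 0;0 0 0 0 0 0.02 0;0 0 0 0 0 0.02 0;0 0 0 0 0 0.01 0;0 0 0 0 0 0 0;0 0 0 0 0 0 0"}}

```text
t: 3.15
eef_pos: [0.635, -0.2366, 0.0931]
ee_rot: [-3.141, 0.001, -2.839]
force: [0.4, -0.7, 0.8]
width: 0.0005
gripper_force: 0.0
```

```bash
python3 - <<'E'
from h import *
s=arm.get_state();print(s['t'],s['eef_pos'],s['force'],togo([.635,-.235,.061]))
E
```

```text
3.15 [ 0.63495631 -0.23660683  0.09314996] [ 0.36900287 -0.72181578  0.78237053] [-0.0005  0.0015  0.0321]
```

>>> {"api": "move_arm", "payload": {"rows": "0 0 0 0 0 0.01 0;0 0 0 0 0 0.01 0;0 0 0 0 0 0.007 0;0 0 0 0 0 0.002 0;0 0 0 0 0 0.002 0;0 0 0 0 0 0.001 0;0 0 0 0 0 0 0;0 0 0 0 0 0 0"}}

```text
t: 4.15
eef_pos: [0.6343, -0.2366, 0.0608]
ee_rot: [-3.142, -0.0, -2.839]
force: [-2.6, 1.0, 4.8]
width: 0.0006
gripper_force: 2.1
```

>>> {"api": "move_arm", "payload": {"rows": "0 0 0 0 0 0.001 0;0 0 0 0 0 0 0;0 0 0 0 0 0 0;0 0 0 0 0 0 0"}}

```text
t: 4.65
eef_pos: [0.6344, -0.2366, 0.06]
ee_rot: [-3.141, 0.0, -2.839]
force: [-4.1, 1.8, 6.1]
width: -0.0001
gripper_force: 3.4
```

```bash
python3 - <<'E'
from h import *
s=arm.get_state();print(s['t'],s['eef_pos'],s['force'])
im,d=grab('scene');cv2.imwrite('pics/press.png',cv2.resize(im[150:260,270:400],None,fx=4,fy=4,interpolation=cv2.INTER_CUBIC))
E
```

```text
4.65 [ 0.63441216 -0.23664279  0.05998585] [-4.10339785  1.76775913  6.07400627]
```

View pics/press.png

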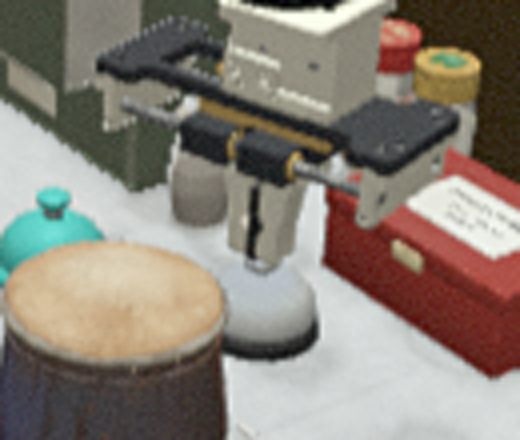

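>>> {"api": "move_arm", "payload": {"rows": "0 0 0 0 0 0.001 0;0 0 0 0 0 0 0;0 0 0 0 0 0 0"}}

```text
t: 5.08
eef_pos: [0.6345, -0.2367, 0.0598]
ee_rot: [-3.141, 0.0, -2.838]
force: [-6.1, 2.1, 12.0]
width: 0.0003
gripper_force: 6.1
```

The force surged and the position stopped changing, so the plunger is at its stop. I'll lift off now.

>>> {"api": "move_arm", "payload": {"rows": "0 0 0 0 0 -0.005 0;0 0 0 0 0 -0.015 0;0 0 0 0 0 -0.025 0;0 0 0 0 0 -0.03 0;0 0 0 0 0 -0.03 0;0 0 0 0 0 0 0"}}

```text
t: 5.82
eef_pos: [0.6365, -0.237, 0.1673]
ee_rot: [-3.139, 0.006, -2.838]
force: [0.2, 0.8, -0.2]
width: 0.0004
gripper_force: 0.0
```

```bash
python3 - <<'E'
from h import *
s=arm.get_state();print(s['t'],s['eef_pos'],s['force'],togo([.555,-.445,.064]))
E
```

```text
5.825 [ 0.63653322 -0.23695277  0.16734388] [ 0.16918808  0.80723576 -0.22860297] [ 0.1405 -0.1739  0.1031]
```

>>> {"api": "move_arm", "payload": {"rows": "0 0 0 0.02 -0.025 0 0;0 0 0 0.02 -0.025 0 0;0 0 0 0.02 -0.025 0 0;0 0 0 0.02 -0.025 0 0;0 0 0 0.02 -0.025 0 0;0 0 0 0.02 -0.025 0 0;0 0 0 0.02 -0.024 0 0;0 0 0 0 0 0 0"}}

```text
t: 6.82
eef_pos: [0.5515, -0.4461, 0.1627]
ee_rot: [3.141, -0.001, -2.841]
force: [-0.4, 0.2, -1.0]
width: 0.0003
gripper_force: 0.0
```

>>> {"api": "move_arm", "payload": {"rows": "0 0 0 0 0 0.02 0;0 0 0 0 0 0.02 0;0 0 0 0 0 0.02 0;0 0 0 0 0 0.02 0;0 0 0 0 0 0.015 0;0 0 0 0 0 0.008 0;0 0 0 0 0 0 0;0 0 0 0 0 0 0"}}

```text
t: 7.82
eef_pos: [0.5531, -0.4446, 0.0614]
ee_rot: [-3.141, 0.001, -2.839]
force: [0.5, -0.4, 1.3]
width: 0.0002
gripper_force: 0.0
```

```bash
python3 - <<'E'
from h import *
s=arm.get_state();print(s['t'],s['eef_pos'],s['force'],togo([.555,-.445,.064]))
im,d=grab('scene');cv2.imwrite('pics/dial.png',cv2.resize(im[200:340,260:440],None,fx=4,fy=4,interpolation=cv2.INTER_CUBIC))
E
```

```text
7.825 [ 0.55311764 -0.44462779  0.06135673] [ 0.50733541 -0.40004478  1.30458396] [-0.0017 -0.0009 -0.0026]
```

View pics/dial.png

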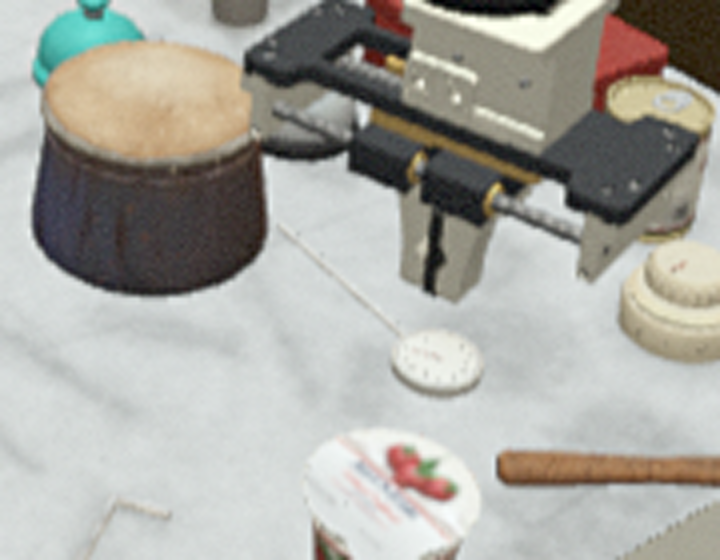

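The fingertips, at crop (440,295), hang just above the dial at (437,360). This is the right pose, so I'll hold it for two seconds or more and then rise.

>>> {"api": "move_arm", "payload": {"rows": "0 0 0 0 0 0 0;0 0 0 0 0 0 0;0 0 0 0 0 0 0;0 0 0 0 0 0 0;0 0 0 0 0 0 0;0 0 0 0 0 0 0;0 0 0 0 0 0 0;0 0 0 0 0 0 0"}}

```text
t: 8.88
eef_pos: [0.5526, -0.4444, 0.0605]
ee_rot: [-3.142, -0.0, -2.839]
force: [-0.3, 0.5, 0.1]
width: 0.0004
gripper_force: 0.0
```

>>> {"api": "move_arm", "payload": {"rows": "0 0 0 0 0 0 0;0 0 0 0 0 0 0;0 0 0 0 0 0 0;0 0 0 0 0 0 0;0 0 0 0 0 0 0;0 0 0 0 0 0 0;0 0 0 0 0 0 0;0 0 0 0 0 0 0"}}

```text
t: 9.88
eef_pos: [0.5526, -0.4444, 0.0605]
ee_rot: [3.142, -0.0, -2.839]
force: [0.2, -0.0, 1.6]
width: 0.0007
gripper_force: 0.0
```

>>> {"api": "move_arm", "payload": {"rows": "0 0 0 0 0 -0.02 0;0 0 0 0 0 -0.03 0;0 0 0 0 0 -0.03 0;0 0 0 0 0 -0.03 0;0 0 0 0 0 -0.03 0;0 0 0 0 0 -0.03 0;0 0 0 0 0 0 0"}}

```text
t: 10.75
eef_pos: [0.5538, -0.4454, 0.2357]
ee_rot: [-3.136, 0.005, -2.838]
force: [0.3, 0.2, -0.4]
width: 0.0007
gripper_force: 0.0
```

```bash
python3 - <<'E'
from h import *
s=arm.get_state();print(s['t'],s['eef_pos'],s['force'],togo([.45,.068,.225]))
E
```

```text
10.75 [ 0.55383106 -0.44537717  0.23572552] [ 0.30694801  0.23014095 -0.38135897] [-0.0541  0.521   0.0082]
```

>>> {"api": "move_arm", "payload": {"rows": "0 0 0 -0.0035 0.0325 0 0;0 0 0 -0.0035 0.0325 0 0;0 0 0 -0.0035 0.0325 0 0;0 0 0 -0.0035 0.0325 0 0;0 0 0 -0.0035 0.0325 0 0;0 0 0 -0.0035 0.0325 0 0;0 0 0 -0.0035 0.0325 0 0;0 0 0 -0.0035 0.0325 0 0"}}

```text
t: 11.75
eef_pos: [0.5013, -0.1869, 0.231]
ee_rot: [-3.142, 0.0, -2.839]
force: [1.4, 0.1, 0.7]
width: 0.0006
gripper_force: 0.0
```

>>> {"api": "move_arm", "payload": {"rows": "0 0 0 -0.0035 0.0325 0 0;0 0 0 -0.0035 0.0325 0 0;0 0 0 -0.0035 0.0325 0 0;0 0 0 -0.0035 0.0325 0 0;0 0 0 -0.0035 0.0325 0 0;0 0 0 -0.0035 0.0325 0 0;0 0 0 -0.0035 0.0325 0 0;0 0 0 0 0.0325 0 0"}}

```text
t: 12.75
eef_pos: [0.4472, 0.0685, 0.231]
ee_rot: [3.141, 0.001, -2.839]
force: [0.4, -0.9, -0.3]
width: 0.0005
gripper_force: 0.0
```

>>> {"api": "move_arm", "payload": {"rows": "0 0 0 0 0 0 0;0 0 0 0 0 0 0"}}

```text
t: 13.0
eef_pos: [0.4476, 0.0675, 0.2309]
ee_rot: [3.142, 0.0, -2.838]
force: [0.1, -0.8, 0.2]
width: 0.0006
gripper_force: 0.0
```

```bash
python3 - <<'E'
from h import *
s=arm.get_state();print(s['t'],s['eef_pos'],s['force'],togo([.45,.068,.148]))
im,d=grab('scene');cv2.imwrite('pics/pie.png',im)
E
```

```text
13.0 [0.44760051 0.06746033 0.23086191] [ 0.11250584 -0.84711015  0.20877042] [-0.0024 -0.0002  0.0829]
```

View pics/pie.png

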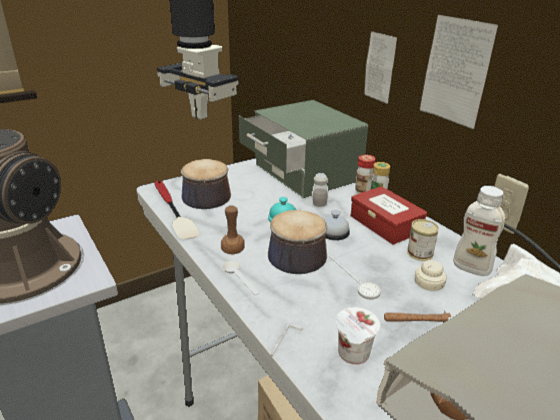

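The fingertips at (197,112) are over the left pie at (205,172). Nothing has moved, and the plunger looks up. I'll lower to the pointing height.

>>> {"api": "move_arm", "payload": {"rows": "0 0 0 -0.002 0 0.015 0;0 0 0 0 0 0.02 0;0 0 0 0 0 0.02 0;0 0 0 0 0 0.015 0;0 0 0 0 0 0.01 0;0 0 0 0 0 0.002 0;0 0 0 0 0 0 0;0 0 0 0 0 0 0"}}

```text
t: 14.05
eef_pos: [0.4499, 0.0683, 0.1491]
ee_rot: [3.141, 0.001, -2.839]
force: [-1.1, 1.0, 0.8]
width: 0.0002
gripper_force: 0.0
```

>>> {"api": "move_arm", "payload": {"rows": "0 0 0 0 0 0 0;0 0 0 0 0 0 0;0 0 0 0 0 0 0;0 0 0 0 0 0 0"}}

```text
t: 14.55
eef_pos: [0.4496, 0.0682, 0.1486]
ee_rot: [3.142, 0.0, -2.839]
force: [-0.5, 0.6, -0.2]
width: 0.0008
gripper_force: 0.0
```

```bash
python3 - <<'E'
from h import *
s=arm.get_state();print(s['t'],s['eef_pos'],s['force'],togo([.45,.068,.148]))
im,d=grab('scene');cv2.imwrite('pics/pie2.png',cv2.resize(im[60:260,120:320],None,fx=2.9,fy=2.9))
E
```

```text
14.55 [0.44961697 0.06820411 0.14860362] [-0.47693007  0.62173326 -0.18387705] [-0.0003 -0.0003  0.0006]
```

View pics/pie2.png

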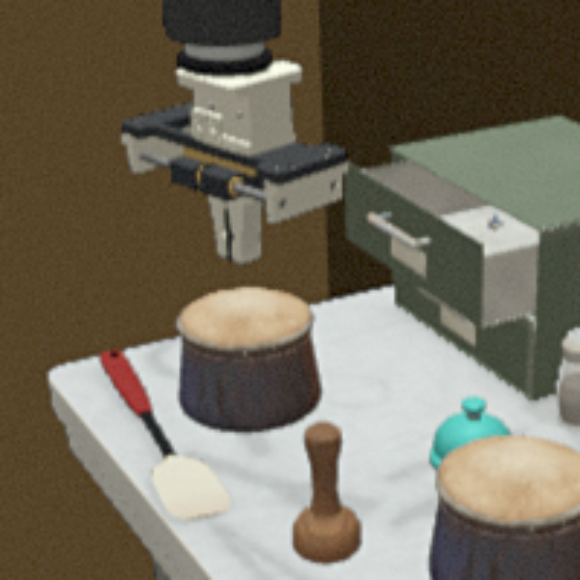

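The fingertips at crop (238,260) hang about 4 cm above the middle of the left pie's crust, at (245,318), and touch nothing. I'm handing the job in.

```bash
python3 -c "
from station import arm
print(arm.job_done())"
```

```text
the job is handed in; nothing more can be done
None
```

I pressed the steel bell to its stop, pointed at the thermometer dial for over two seconds, and handed the job in while pointing about 4 cm above the unchecked left-hand pie; nothing else looked moved in the pictures, and the hand-in returned no verdict.

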